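# Seat the amber filter cell on the bench light source and hold it home

## Robot

A 6-joint arm with a two-finger parallel gripper is mounted at the origin on a cart in front of the work surface, level with it; the furniture and walls round the work are solid. World frame = base frame: x ahead of the robot, y to its left, z up, the work surface at z = 0. Lengths are in mm, angles in rad, forces in N, time in s.
With the tool pointing down it reaches from about 350 to 875 mm from the base axis. Payload 15.5 kg.
Tool frame: the origin (TCP) lies at the very end of the fingers, on their centre line; the grasp point (between the pads) lies ctrl.grip_depth behind it (ctrl.grip_depth is the distance from the TCP to the grasp point, in mm); z points along the fingers, y is the direction in which the jaws open and shut (so a half turn about z gives the same grasp; the last joint's range is limited). The gripper opens to 85 mm and grips with 20 to 120 N. Pads are 22 mm wide; open, the fingers measure 114 mm over their backs; the gripper's body (76 mm by 85 mm) begins 54 mm behind the grasp point. The pads swing forward as they close: fully open they stand 13 mm farther back than shut.
Start: joints at [1.105, 0.494, 1.345, -0, 1.302, -0.096], TCP at [226.471, 582.527, 231.277] pointing down, gripper open.
Joint ranges: [-2.91, 2.91], [-0.82, 2.16], [0.22, 2.67], [-1.22, 4.37], [0.12, 2.79], [-3.08, 3.08]. Speed limits (rad/s): [1.89, 1.89, 2.57, 3.01, 3.01, 3.01].

## Interface

Orientations are given as [roll, pitch, yaw] about the fixed x, y, z axes, in that order (R = Rz(yaw) Ry(pitch) Rx(roll)).
In Python, from workcell import ctrl gives the robot as it stands.
- The arm moves only by the shell command python3 -m handwheel 'ROWS' [OPENING]. ROWS is JSON, a list of rows, each a list of 6 numbers: the shift along the tool's x, y, z in m, then the turn, a rotation vector about the tool's x, y, z in rad. A call has 1 to 12 rows; each row shifts and turns the pose as measured when the row begins, along the tool's axes as they then stand; what a row does not reach is not made up. A row lasts 1/12 s, in which the tool goes at most 41.7 mm and 7.16 degrees, less where a joint would pass 70% of its speed; a pose out of reach is approached as far as the arm can. A call is refused whole if a number of a shift passes 0.0417 or a number of a turn 0.125, either way. A call with a gripper value outside its range is refused whole. OPENING is the finger opening in m, from 0 to 0.0854, set as the call begins (- or left out, the last holds). The fingers move at their own pace and stop on an object; the grip force is fixed at half the most. Time passes only in rows, so rows that do not move let the fingers close. It gives the time, the measured TCP pose, the force and the opening at its end, in the units of the state.
- ctrl.sense(): the state, without advancing time (a new reading comes with each control period).
- ctrl.snapshot(name): name is "scene" or "top" or "wrist"; returns the picture (400x640x3 uint8, blue, green, red); there is no depth.
- ctrl.camera_model(name): a dict with "camera_matrix" (3x3 intrinsics, pixels), "camera_from_world" (4x4, takes a point from world to camera coordinates). Camera axes: x right, y up, looking along -z (the intrinsics and any distortion apply to the point x, -y, -z); pixel columns grow to the right and rows downward; lengths in mm; the calibration is good to about 2 mm. The wrist camera is an equidistant fisheye: a pixel r from the principal point sees the ray r / f radians off the axis. A picture is of the moment at which its call begins: read the wrist's pose just before it. camera_model takes no time and is no camera call; for the wrist camera it gives the pose at the moment of the call.
- ctrl.close_job(): hands the job in, once; it reports no verdict.
Trained networks look in the newest picture that a camera, given by its name, has taken for a name from the list of things; names that differ only in an ending like _2 or _b are one class to them, and where a whole thing is asked for, a point or a joint stands for the part that bears it (a point fixed in the world has none). Each returns a list of dicts, best first, with "confidence" (0 to 1); they miss things now and then, are a little off and sometimes report something else, mostly with a low value. They report only what shows in the picture. A call takes as long as a camera call. They do not tell look-alikes from the thing itself.
- ctrl.boxes_of(camera, query): "box" ([left, top, width, height] as shares, 0 to 1, of the picture: columns of its width, rows of its height, round what is visible of it).
- ctrl.place_of(camera, query): "position" ([column, row] as shares, 0 to 1, of the picture: columns of its width, rows of its height: a listed point, or the origin of a listed thing).
The state is a dict: "clock": time; "qpos": joint angles; "joint_velocities": joint speeds; "joint_efforts": joint torques, N m; "position": TCP position; "orientation": TCP orientation; "wrist_force": force on the tool from outside, world axes, zero at the start; "wrist_torque": the same for the moment, N m; "gripper_width": finger opening in mm.
Only numpy, scipy, OpenCV 4.12 (cv2) and the standard library are available. Lean on these libraries where they do the work, as an engineer would, in place of code of your own. Each camera call takes 0.05 s, during which the arm holds its last target.

## Task

The amber filter cell stands loose on the port of the bench light source, resting on the port's hidden pins. First slide the lamp's dimmer down to the yellow standby mark, then turn the cell by its knurled band (clockwise seen from above is the short way) until its keyways drop over the pins, and push it fully home against the spring, so that its skirt sits flush on the steel seat. Finish while still holding it pushed home, for I will tighten the retaining dog; the dimmer stays on its mark and the things lying round the lamp stay where they are.

Things in the scene. Friction and masses are not known exactly. Their poses are not given: they have to be found in the camera images.
- lamp_unit: Bench light source, fixed: grey housing 110 x 180 mm, aluminium deck 50 mm above the worktop. Origin at the centre of its underside, z up, x from its front (black panel) to its back, y along its long side. The filter port lies at y = -50 mm, the dimmer slot runs along y at x = 0 from y = +15 to +70 mm. A brass retaining dog 5 mm high lies 35 mm behind the port's axis.
- port_seat (a point): Point on the port's axis at the top face of its square steel seat (58 x 58 mm), 52 mm above the worktop; axes as lamp_unit. A spigot 23.6 mm across, 22 mm high, stands here with three radial pins 4 mm thick, 120 degrees apart, centred 13 mm above the seat, hidden under the cell; which way they point differs each time and is not given.
- cell_band (a point): Loose filter cell, a round black cap 40 mm tall, 70 g, amber glass on top, bright line round its skirt. Point: on its axis, half-way up the knurled band, the upper 15 mm, 44 mm across (skirt: 41 mm), 32.5 mm above its bottom; z up. Grip the band from above, fingertips up to 20 mm below this point. Bore: 1.4 mm play; keyways 7 mm wide, 120 degrees apart, closed above. Its yaw does not tell where the pins are.
- cell_bottom (a point): Centre of the cell's bottom edge, 32.5 mm below cell_band. At the start it is 10 mm above the seat, the cell standing on the pins. After 0.35 to 1.25 rad of clockwise turn seen from above (0.85 to 1.75 rad the other way) the keyways meet the pins, within about 0.1 rad, and the cell can go down.
- home (a point): Where cell_bottom has to end: on the port's axis at the seat's top face (same point as port_seat). Once over the pins the cell goes down 5 mm freely, until its bottom is 5 mm above the seat, then meets a sprung ring that pushes back with 5 N at first touch and 11 N fully home, at a hard stop. Let go, it springs back up about 5 mm.
- dimmer (a joint): Position of the dimmer's cap along its slot, in m: 0 at the dark end (far from the port), 0.055 at full brightness (near the port); it grows along -y of lamp_unit. The yellow standby mark is at 0.015. The cap has about 1.5 N of friction and stays where it is left.
- dimmer_cap (a point): Centre of the dimmer's grey cap: 24 mm across the slot (x), 15 mm along it (y), 19 mm tall, underside 5 mm and top 24 mm above the aluminium deck; axes as lamp_unit. It slides along y. Grip it from above across its 24 mm (fingers in front and behind), or push it. The white line on its top has to stand at the yellow mark.
- standby_mark (a point): Where dimmer_cap has to be: above the yellow standby line painted on both sides of the slot; same height and axes as dimmer_cap. The line is 105 mm from the port's axis along y.
- screwdriver_1: Bystander: small screwdriver, 13 x 164 x 11 mm, lying on the blue mat left of the lamp; origin under its middle.
- collet_box_1: Bystander: small white parts box, 46 x 63 x 16 mm, behind the lamp; origin at the centre of its underside.
- spare_lens: Bystander: black lens barrel, 38 mm across and 58 mm tall, standing in front of the lamp; origin at the centre of its underside.
Things that resemble listed ones, but are neither listed nor needed, are in the scene too. What is shaped like the part that bears cell_band but green or red is not meant.

How it is judged:
By the outcome, as a careful person would: the job done as asked, in the order asked, and still so for the second after the job is handed in, while the arm keeps its last pose, push and grip.
It also fails if it takes over 38 s, if anything falls off the work surface, if the arm or the gripper's body presses on something with over 40 N, if the wrist force passes 120 N, or if a joint passes its speed limit or range.

## Working session

There is one attempt and no reset: what is moved stays moved. The work goes in short steps, Python scripts to look and compute and a shell command to move; the robot and the scene stay as the last step left them, time stands still between calls to the robot, and variables do not carry over. Pictures are saved under pics/ and viewed, and the job is handed in when it is done.

```bash
ls; mkdir -p pics; cat > h.py <<'E'
import numpy as np, cv2
from workcell import ctrl
from scipy.spatial.transform import Rotation as R
def ray(cam,px,M=None):
    M=M or ctrl.camera_model(cam); K=np.array(M["camera_matrix"]);T=np.array(M["camera_from_world"])
    x=(px[0]-K[0,2])/K[0,0]; y=(px[1]-K[1,2])/K[1,1]
    if cam=="wrist":
        r=np.hypot(x,y); s=np.sin(r)/r if r>1e-9 else 1; d=np.array([x*s,-y*s,-np.cos(r)])
    else: d=np.array([x,-y,-1.0])
    d/=np.linalg.norm(d); Rt=T[:3,:3]
    return -Rt.T@T[:3,3], Rt.T@d
def onz(cam,px,z,M=None):
    o,d=ray(cam,px,M); return o+d*(z-o[2])/d[2]
def tri(rays):
    A=np.zeros((3,3));b=np.zeros(3)
    for o,d in rays:
        P=np.eye(3)-np.outer(d,d);A+=P;b+=P@o
    p=np.linalg.solve(A,b); return p,[np.linalg.norm((np.eye(3)-np.outer(d,d))@(p-o)) for o,d in rays]
def proj(cam,p,M=None):
    M=M or ctrl.camera_model(cam); K=np.array(M["camera_matrix"]);T=np.array(M["camera_from_world"])
    c=T[:3,:3]@np.array(p)+T[:3,3]; v=np.array([c[0],-c[1],-c[2]])
    if cam=="wrist":
        h=np.hypot(v[0],v[1]);th=np.arctan2(h,v[2]);v=np.array([v[0]/h*th,v[1]/h*th,1])
    else: v=v/v[2]
    return K[0,0]*v[0]+K[0,2],K[1,1]*v[1]+K[1,2]
E
python3 - <<'E'
from h import *
s=ctrl.sense();print(s["clock"],s["position"],s["orientation"],s["gripper_width"],ctrl.grip_depth)
for c in("scene","top","wrist"):
    M=ctrl.camera_model(c); im=ctrl.snapshot(c);cv2.imwrite(f"pics/{c}0.png",im); print(c,M.keys(),np.round(np.array(M["camera_matrix"]),1).tolist(),np.round(ray(c,(320,200),M),2).tolist())
for c in("scene","top"):
  for q in("cell_band","port_seat","dimmer_cap","standby_mark","lamp_unit","spare_lens","collet_box_1","screwdriver_1"):
    for r in ctrl.place_of(c,q)[:3]: print(c,q,round(r["confidence"],2),np.round(np.array(r["position"])*[640,400],1))
print(ctrl.sense()["clock"])
E
```

```text
pics
0.0 [226.2843966  582.23080041 230.71342646] [-3.14042429e+00 -1.32908158e-04  2.77085031e+00] 85.52774011729825 18.700000000000003
scene dict_keys(['camera_matrix', 'camera_from_world']) [[445.9, 0.0, 325.0], [0.0, 445.9, 199.2], [0.0, 0.0, 1.0]] [[111.53, 1216.0, 531.18], [0.4, -0.8, -0.44]]
top dict_keys(['camera_matrix', 'camera_from_world']) [[361.0, 0.0, 318.9], [0.0, 361.0, 198.2], [0.0, 0.0, 1.0]] [[446.84, 362.14, 982.52], [0.11, -0.0, -0.99]]
wrist dict_keys(['camera_matrix', 'camera_from_world']) [[309.7, 0.0, 321.4], [0.0, 309.7, 201.7], [0.0, 0.0, 1.0]] [[148.8, 613.33, 373.64], [0.3, -0.12, -0.95]]
scene cell_band 0.82 [347.2 250.1]
scene cell_band 0.81 [343.7 176.1]
scene cell_band 0.78 [271.6 239.1]
scene port_seat 0.82 [347.1 194.9]
scene port_seat 0.55 [383.8 218.3]
scene port_seat 0.3 [343.1 195.5]
scene standby_mark 0.71 [333.8 209.5]
scene lamp_unit 0.9 [343.2 223.8]
scene spare_lens 0.75 [386.4 217.4]
scene collet_box_1 0.65 [276.4 206.7]
scene screwdriver_1 0.68 [281.2 271.6]
top cell_band 0.73 [343.1 218.8]
top cell_band 0.65 [265.5 249.8]
top cell_band 0.56 [251.7 197.3]
top port_seat 0.59 [343.6 222.6]
top dimmer_cap 0.38 [309.3 228.7]
top standby_mark 0.82 [301.6 225.5]
top lamp_unit 0.84 [322.  225.3]
top spare_lens 0.63 [352.8 253.8]
top spare_lens 0.2 [339.6 219.5]
top collet_box_1 0.56 [330.3 155.9]
top screwdriver_1 0.5 [235.1 213.8]
0.95
```

View pics/scene0.png

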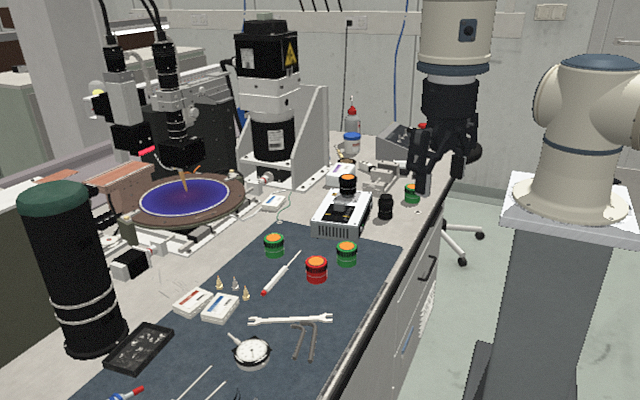

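View pics/top0.png

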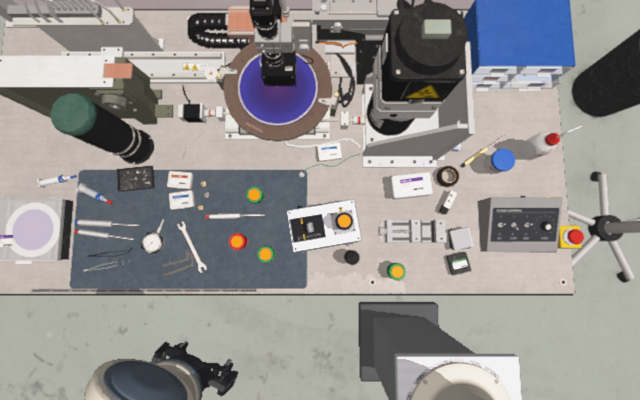

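View pics/wrist0.png

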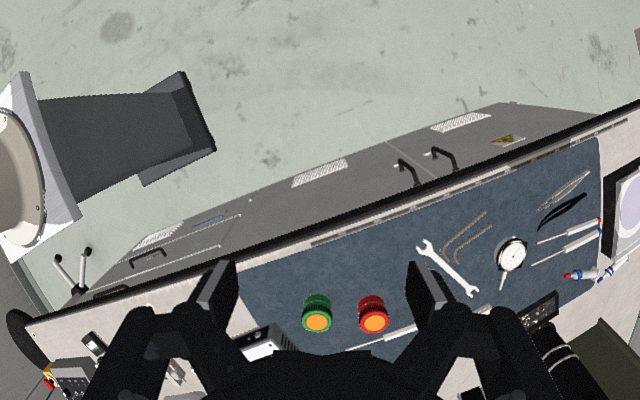

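```bash
python3 - <<'E'
from h import *
ms={c:ctrl.camera_model(c) for c in("scene","top")}
a=tri([ray("scene",(343.7,176.1)),ray("top",(343.1,218.8))]);print("cell",a)
a=tri([ray("scene",(333.8,209.5)),ray("top",(301.6,225.5))]);print("mark",a)
a=tri([ray("scene",(347.1,194.9)),ray("top",(343.6,222.6))]);print("seat",a)
a=tri([ray("scene",(343.2,223.8)),ray("top",(322,225.3))]);print("lamp",a)
a=tri([ray("scene",(386.4,217.4)),ray("top",(352.8,253.8))]);print("lens",a)
print("dim",onz("top",(309.3,228.7),64.5))
for c in("scene","top"):
    im=cv2.imread(f"pics/{c}0.png"); 
    if c=="top": cr=im[150:290,220:400]
    else: cr=im[130:300,240:420]
    cv2.imwrite(f"pics/{c}0z.png",cv2.resize(cr,None,fx=4,fy=3.5 if 0 else 4,interpolation=cv2.INTER_CUBIC)[:600])
E
```

```text
cell (array([503.68358311, 303.06699492, 102.06431767]), [np.float64(2.246487014861218), np.float64(2.246487014861083)])
mark (array([486.77623273, 405.0888554 ,  63.44011472]), [np.float64(0.26199172726301156), np.float64(0.26199172726292297)])
seat (array([496.88256955, 298.27450941,  50.69654926]), [np.float64(2.0362345774598993), np.float64(2.0362345774600628)])
lamp (array([488.57114854, 351.99192682,  -1.47910855]), [np.float64(1.9482476756332954), np.float64(1.9482476756332872)])
lens (array([409.4070292 , 267.68437719,  -9.07193465]), [np.float64(4.215847316669235), np.float64(4.2158473166693256)])
dim [478.86455307 385.57578303  64.5       ]
```

View zooms.

View pics/top0z.png

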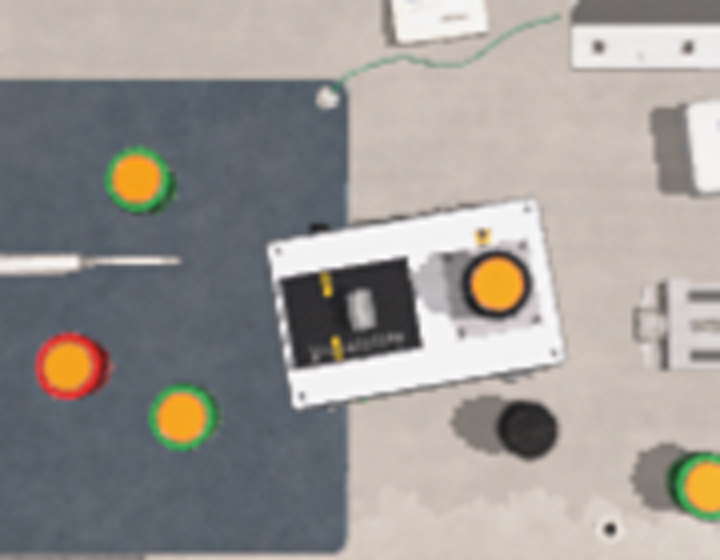

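View pics/scene0z.png

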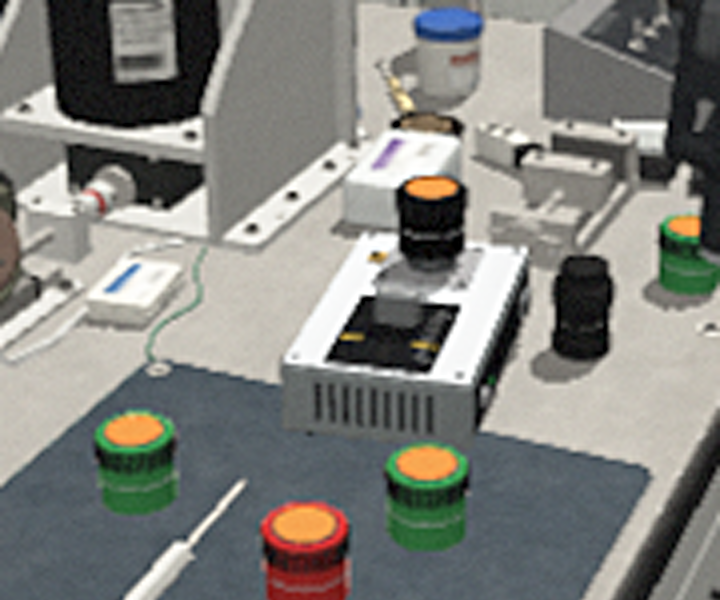

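```bash
python3 - <<'E'
from h import *
f=lambda x,y,z:onz("top",(220+(x-1.5)/4,150+(y-1.5)/4),z)
c=[f(268,243,50),f(538,200,50),f(565,362,50),f(297,408,50)]
for p in c: print(np.round(p,1))
C=sum(c)/4;u=(c[0]-c[1]+c[3]-c[2]);u/=np.linalg.norm(u);yaw=np.arctan2(-u[0],u[1]);u2=(c[0]-c[3]+c[1]-c[2]);print("C",C,"yaw",yaw,np.arctan2(u2[1],u2[0]),[np.linalg.norm(c[i]-c[(i+1)%4]) for i in range(4)])
Rz=R.from_euler("z",yaw).as_matrix()
for n,p in dict(cap=f(361,309,74),m1=f(327,284,50),m2=f(337,348,50),glass=f(498,285,102),box=f(440,20,16)).items(): print(n,np.round(p,1),"lamp",np.round(Rz.T@(p-C),1))
print("port",C+Rz@[0,-50,2],"mark",C+Rz@[0,55,14.5])
# scene checks
g=lambda x,y:ray("scene",(240+(x-1.5)/4,130+(y-1.5)/4))
print("glass tri",tri([g(433,187),ray("top",(220+496.5/4,150+283.5/4))]))
print("cap tri", tri([g(400,307),ray("top",(220+359.5/4,150+307.5/4))]))
E
```

```text
[526.7 444.8  50. ]
[554.7 269.6  50. ]
[450.1 253.5  50. ]
[421.  425.2  50. ]
C [488.12346724 348.27940742  50.        ] yaw 0.16313051496685477 0.16794220076137653 [np.float64(177.4806293372953), np.float64(105.866939697475), np.float64(174.16779172229477), np.float64(107.5861954293759)]
cap [483.1 383.9  74. ] lamp [ 0.8 36.  24. ]
m1 [500.2 406.5  50. ] lamp [21.3 55.5  0. ]
m2 [459.1 399.8  50. ] lamp [-20.3  55.6   0. ]
glass [496.5 299.7 102. ] lamp [  0.4 -49.3  52. ]
box [682.6 331.7  16. ] lamp [189.2 -47.9 -34. ]
port [496.24386477 298.94322249  52.        ] mark [479.19102995 402.54921085  64.5       ]
glass tri (array([496.58538418, 299.6936634 , 101.26521914]), [np.float64(0.004047351357393816), np.float64(0.004047351357292682)])
cap tri (array([482.62774851, 383.79075723,  62.19899349]), [np.float64(1.0225429101980663), np.float64(1.0225429101980188)])
```

```bash
cat > plan.py <<'E'
import sys
from h import *
# x y z yaw n
x,y,z,yaw,n=map(float,sys.argv[1:6]);n=int(n)
s=ctrl.sense();p=np.array(s["position"]);r0=R.from_euler("xyz",s["orientation"]);print("t",s["clock"],np.round(p,1),np.round(s["orientation"],3))
r1=R.from_euler("xyz",[np.pi,0,yaw]);
w=(r0.inv()*r1).as_rotvec()/n;d=(np.array([x,y,z])-p)/n/1000
r=r0;rows=[]
for i in range(n):
    rows.append([round(float(v),4) for v in r.inv().apply(d)]+[round(float(v),3) for v in w]); r=r*R.from_rotvec(w)
print(rows)
E
python3 plan.py 483 384 150 1.736 10
```

```text
t 0.95 [226.5 582.5 231.3] [3.142 0.    2.771]
[[-0.0311, -0.0092, 0.0081, 0.0, -0.0, 0.103], [-0.0319, -0.0059, 0.0081, 0.0, -0.0, 0.103], [-0.0323, -0.0026, 0.0081, 0.0, -0.0, 0.103], [-0.0324, 0.0007, 0.0081, 0.0, -0.0, 0.103], [-0.0322, 0.0041, 0.0081, 0.0, -0.0, 0.103], [-0.0316, 0.0074, 0.0081, 0.0, -0.0, 0.103], [-0.0307, 0.0106, 0.0081, 0.0, -0.0, 0.103], [-0.0294, 0.0137, 0.0081, 0.0, -0.0, 0.103], [-0.0278, 0.0167, 0.0081, 0.0, -0.0, 0.103], [-0.026, 0.0195, 0.0081, 0.0, -0.0, 0.103]]
```

```bash
python3 -m handwheel '[[-0.031,-0.009,0.008,0,0,0.103],[-0.032,-0.006,0.008,0,0,0.103],[-0.032,-0.003,0.008,0,0,0.103],[-0.032,0.001,0.008,0,0,0.103],[-0.032,0.004,0.008,0,0,0.103],[-0.032,0.007,0.008,0,0,0.103],[-0.031,0.011,0.008,0,0,0.103],[-0.029,0.014,0.008,0,0,0.103],[-0.028,0.017,0.008,0,0,0.103],[-0.026,0.019,0.008,0,0,0.103]]' 0.06; python3 plan.py 483 384 120 1.736 4
python3 - <<'E'
from h import *
for c in("top","wrist"): cv2.imwrite(f"pics/{c}1.png",ctrl.snapshot(c))
E
```

```text
clock: 1.78
position: [487.0, 378.4, 150.0]
orientation: [3.138, -0.006, 1.706]
wrist_force: [0.8, 1.2, 0.6]
gripper_width: 59.9
t 1.7833 [487.  378.4 150. ] [ 3.138 -0.006  1.706]
[[0.0015, -0.0008, 0.0075, 0.001, -0.002, -0.008], [0.0015, -0.0008, 0.0075, 0.001, -0.002, -0.008], [0.0015, -0.0008, 0.0075, 0.001, -0.002, -0.008], [0.0015, -0.0008, 0.0075, 0.001, -0.002, -0.008]]
```

View pics/wrist1.png

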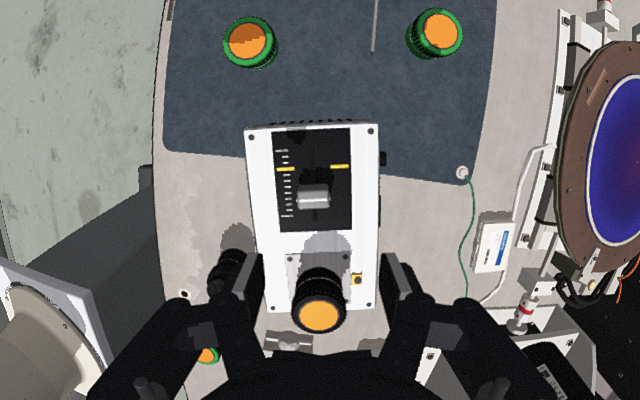

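```bash
python3 - <<'E'
from h import *
im=cv2.imread("pics/wrist1.png");cv2.imwrite("pics/w1z.png",cv2.resize(im[110:345,230:400],None,fx=2.5*1.0,fy=2.5,interpolation=cv2.INTER_CUBIC))
im=cv2.imread("pics/top1.png");cv2.imwrite("pics/t1z.png",cv2.resize(im[180:280,260:400],None,fx=4,fy=4))
print(proj("wrist",[487,378.4,55]))
E
```

```text
(np.float64(318.8263684977131), np.float64(203.16593547736736))
```

View pics/w1z.png

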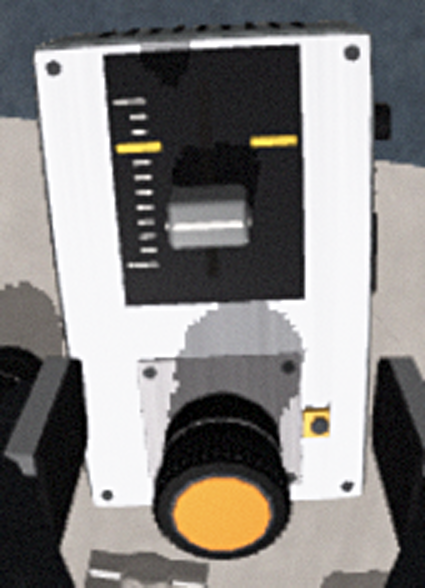

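View pics/t1z.png

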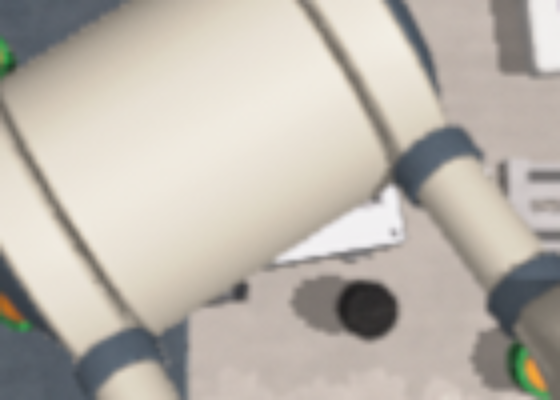

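```bash
python3 - <<'E'
from h import *
M=ctrl.camera_model("wrist")
f=lambda x,y,z:onz("wrist",(230+(x-.75)/2.5,110+(y-.75)/2.5),z,M)
s=[f(54,68,50),f(351,52,50),f(347,487,50),f(107,495,50)]
print(np.round(s,1), [round(np.linalg.norm(s[i]-s[(i+1)%4]),1) for i in range(4)])
C=sum(s)/4;u=s[0]-s[3]+s[1]-s[2];yaw=np.arctan2(-u[0],u[1]);v=s[1]-s[0]+s[2]-s[3];print("C",C,yaw,np.arctan2(v[1],v[0]))
Rz=R.from_euler("z",yaw).as_matrix()
for n,p in dict(lineL=f(176,228,74),lineR=f(245,225,74),m1=f(138,148,50),m2=f(273,141,50),glass=f(222,512,102)).items(): print(n,np.round(p,1),"lamp",np.round(Rz.T@(p-C),1))
print("port",C+Rz@[0,-50,2],"mark",C+Rz@[0,55,14.5])
E
```

```text
[[426.8 424.8  50. ]
 [519.3 441.7  50. ]
 [548.8 278.9  50. ]
 [455.8 262.7  50. ]] [np.float64(94.1), np.float64(165.5), np.float64(94.4), np.float64(164.7)]
C [487.69080821 352.04230305  50.        ] 0.17803327321307627 0.17667565003450575
lineL [472.2 384.8  74. ] lamp [-9.4 35.  24. ]
lineR [492.4 388.4  74. ] lamp [11.1 35.  24. ]
m1 [456.4 402.   50. ] lamp [-21.9  54.7  -0. ]
m2 [499.1 409.8  50. ] lamp [21.4 54.9 -0. ]
glass [496.6 303.4 102. ] lamp [  0.1 -49.4  52. ]
port [496.54552205 302.83260844  52.        ] mark [477.950623   406.17296711  64.5       ]
```

```bash
python3 plan.py 482.8 385.5 57 1.748 6
```

```text
t 1.8833 [488.7 376.3 149. ] [ 3.139 -0.005  1.703]
[[0.0016, -0.0008, 0.0153, 0.001, -0.001, -0.008], [0.0016, -0.0008, 0.0153, 0.001, -0.001, -0.008], [0.0016, -0.0008, 0.0153, 0.001, -0.001, -0.008], [0.0016, -0.0008, 0.0153, 0.001, -0.001, -0.008], [0.0016, -0.0007, 0.0153, 0.001, -0.001, -0.008], [0.0017, -0.0007, 0.0153, 0.001, -0.001, -0.008]]
```

```bash
python3 -m handwheel '[[0.003,-0.002,0.008,0.001,-0.001,-0.015],[0.003,-0.002,0.012,0.001,-0.001,-0.015],[0.002,-0.001,0.014,0.001,-0.001,-0.015],[0.001,0,0.012,0,0,0],[0,0,0,0,0,0]]' 0.05; python3 plan.py 482.8 385.5 57 1.748 4
python3 - <<'E'
from h import *
M=ctrl.camera_model("wrist");cv2.imwrite("pics/wrist2.png",ctrl.snapshot("wrist"))
import json;json.dump({k:np.array(v).tolist() for k,v in M.items()},open("m2.json","w"))
im=cv2.imread("pics/wrist2.png");cv2.imwrite("pics/w2z.png",cv2.resize(im[80:320,200:440],None,fx=2.5,fy=2.5,interpolation=cv2.INTER_CUBIC))
E
```

```text
clock: 2.3
position: [480.4, 386.7, 99.1]
orientation: [3.141, -0.002, 1.757]
wrist_force: [-0.5, -0.6, -0.2]
gripper_width: 49.9
t 2.3 [480.4 386.7  99.1] [ 3.141e+00 -2.000e-03  1.757e+00]
[[-0.0004, 0.0005, 0.0105, 0.0, -0.001, 0.002], [-0.0004, 0.0005, 0.0105, 0.0, -0.001, 0.002], [-0.0004, 0.0005, 0.0105, 0.0, -0.001, 0.002], [-0.0004, 0.0005, 0.0105, 0.0, -0.001, 0.002]]
```

View pics/w2z.png

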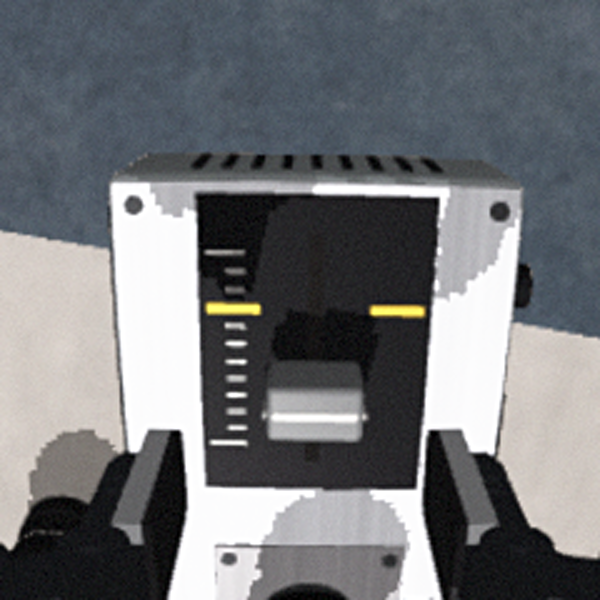

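```bash
python3 - <<'E'
from h import *
import json
M=json.load(open("m2.json"))
f=lambda x,y,z:onz("wrist",(200+(x-.75)/2.5,80+(y-.75)/2.5),z,M)
s=[f(134,205,50),f(500,212,50)]
v=s[1]-s[0];yaw=np.arctan2(v[1],v[0]);Rz=R.from_euler("z",yaw).as_matrix()
C=(s[0]+s[1])/2-Rz@[0,82.5,0]
print(C,yaw,np.linalg.norm(v))
for n,p in dict(lineL=f(268,416,74),lineR=f(363,417,74),m1=f(233,309,50),m2=f(397,311,50),sc1=f(229,559,52),sc2=f(390,561,52)).items(): print(n,np.round(p,1),"lamp",np.round(Rz.T@(p-C),1))
# triangulate line with wrist1 lineless; print camera
print(ray("wrist",(321,201),M))
E
```

```text
[489.71100552 350.11310129  50.        ] 0.16811098124029297 94.23077294944767
lineL [472.5 383.4  74. ] lamp [-11.4  35.7  24. ]
lineR [495.2 387.4  74. ] lamp [11.7 35.8 24. ]
m1 [459.1 400.5  50. ] lamp [-21.7  54.8   0. ]
m2 [501.7 407.9  50. ] lamp [21.5 55.   0. ]
sc1 [469.8 321.   52. ] lamp [-24.5 -25.4   2. ]
sc2 [518.4 329.2  52. ] lamp [ 24.8 -25.4   2. ]
(array([465.16943575, 469.15354415, 242.12064674]), array([ 0.05843182, -0.31411917, -0.9475837 ]))
```

```bash
python3 plan.py 483.8 385.5 57 1.739 4; python3 -m handwheel '[[-0.001,0.001,0.01,0,0,0.004],[-0.001,0.001,0.012,0,0,0.004],[0,0.001,0.012,0,0,0.004],[0,0.0005,0.008,0,0,0.004],[0,0,0,0,0,0]]' 0.05;python3 plan.py 483.8 385.5 57 1.739 2
```

```text
t 2.35 [480.6 386.9 100. ] [ 3.141e+00 -2.000e-03  1.758e+00]
[[-0.0005, 0.0007, 0.0108, 0.0, -0.001, 0.005], [-0.0005, 0.0007, 0.0108, 0.0, -0.001, 0.005], [-0.0005, 0.0007, 0.0108, 0.0, -0.001, 0.005], [-0.0005, 0.0007, 0.0108, 0.0, -0.001, 0.005]]
clock: 2.77
position: [483.7, 387.6, 54.8]
orientation: [3.139, -0.003, 1.745]
wrist_force: [-0.3, 0.6, -0.0]
gripper_width: 50.3
t 2.7667 [483.7 387.6  54.8] [ 3.139e+00 -3.000e-03  1.745e+00]
[[-0.001, -0.0001, -0.0011, 0.001, -0.002, 0.003], [-0.001, -0.0001, -0.0011, 0.001, -0.002, 0.003]]
```

```bash
python3 -m handwheel '[[-0.002,0,-0.002,0,0,0.003],[0,0,0,0,0,0]]';python3 -m handwheel '[[0,0,0,0,0,0],[0,0,0,0,0,0],[0,0,0,0,0,0],[0,0,0,0,0,0],[0,0,0,0,0,0]]' 0.01;python3 plan.py 480.4 404.5 56 1.739 4
```

```text
clock: 2.93
position: [483.9, 385.2, 56.1]
orientation: [3.141, -0.003, 1.741]
wrist_force: [0.1, -0.4, -0.3]
gripper_width: 49.9
clock: 3.35
position: [483.3, 384.9, 57.4]
orientation: [3.141, -0.003, 1.741]
wrist_force: [1.7, 1.8, -9.7]
gripper_width: 22.2
t 3.35 [483.3 384.9  57.4] [ 3.141e+00 -3.000e-03  1.741e+00]
[[0.005, 0.0001, 0.0004, 0.0, -0.001, 0.0], [0.005, 0.0001, 0.0004, 0.0, -0.001, 0.0], [0.005, 0.0001, 0.0003, 0.0, -0.001, 0.0], [0.005, 0.0001, 0.0003, 0.0, -0.001, 0.0]]
```

```bash
python3 -m handwheel '[[0.004,0,0,0,0,0],[0.005,0,0,0,0,0],[0.005,0,0,0,0,0],[0.004,0,0,0,0,0],[0,0,0,0,0,0]]';python3 - <<'E'
from h import *
import json
s=ctrl.sense();Rz=R.from_euler("z",.168).as_matrix();print(Rz.T@(np.array(s["position"])-[483.3,384.9,57.4]),s["wrist_force"])
M=ctrl.camera_model("wrist");im=ctrl.snapshot("wrist");json.dump({k:np.array(v).tolist() for k,v in M.items()},open("m3.json","w"))
cv2.imwrite("pics/w3z.png",cv2.resize(im[80:320,200:440],None,fx=2.5,fy=2.5,interpolation=cv2.INTER_CUBIC))
E
```

```text
clock: 3.77
position: [480.1, 404.0, 57.4]
orientation: [3.141, -0.002, 1.74]
wrist_force: [1.1, -1.5, -3.2]
gripper_width: 22.3
[ 0.05360527 19.35329274 -0.0448914 ] [ 1.08883705 -1.5428764  -3.22072058]
```

View pics/w3z.png

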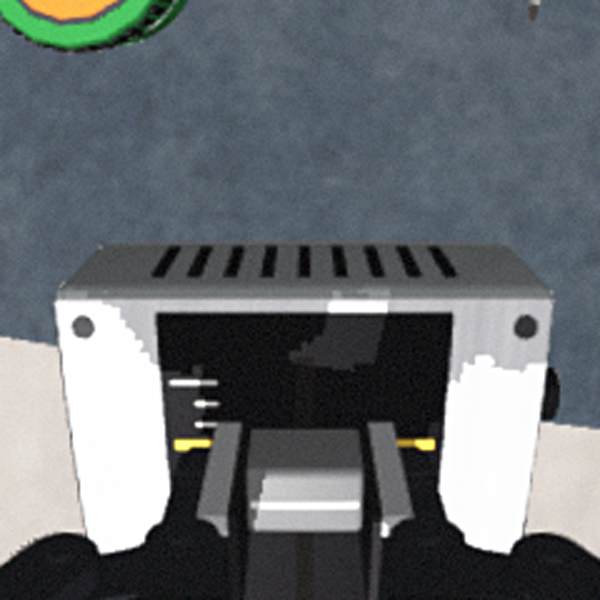

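```bash
python3 - <<'E'
from h import *
import json
M=json.load(open("m3.json"))
f=lambda x,y,z:onz("wrist",(200+(x-.75)/2.5,80+(y-.75)/2.5),z,M)
s=[f(83,326,50),f(525,326,50)]
v=s[1]-s[0];yaw=np.arctan2(v[1],v[0]);Rz=R.from_euler("z",yaw).as_matrix()
C=(s[0]+s[1])/2-Rz@[0,82.5,0]
print(C,yaw,np.linalg.norm(v))
for n,p in dict(lineL=f(255,505,74),lineR=f(360,506,74),m1=f(190,444,50),m2=f(418,444,50)).items(): print(n,np.round(p,1),"lamp",np.round(Rz.T@(p-C),1))
E
```

```text
[489.56910909 350.32229461  50.        ] 0.16911075336012335 94.13432727771678
lineL [471.  402.3  74. ] lamp [-9.5 54.4 24. ]
lineR [491.2 405.5  74. ] lamp [10.9 54.1 24. ]
m1 [455.4 399.8  50. ] lamp [-25.4  54.5  -0. ]
m2 [505.4 408.3  50. ] lamp [25.4 54.5  0. ]
```

```bash
python3 -m handwheel '[[0,0,0,0,0,0],[0,0,0,0,0,0],[0,0,0,0,0,0],[0,0,0,0,0,0]]' 0.06; python3 -m handwheel '[[0,0,-0.02,0,0,0],[0,0,-0.03,0,0,0],[-0.005,0,-0.03,0,0,0],[-0.03,0,-0.01,0,0,0],[-0.03,0,0,0,0,0],[0,0,0,0,0,0],[0,0,0,0,0,0]]' 0.075;python3 - <<'E'
from h import *
import json
M=ctrl.camera_model("wrist");im=ctrl.snapshot("wrist");json.dump({k:np.array(v).tolist() for k,v in M.items()},open("m4.json","w"))
cv2.imwrite("pics/w4z.png",cv2.resize(im[100:340,200:440],None,fx=2.5,fy=2.5,interpolation=cv2.INTER_CUBIC))
E
```

```text
clock: 4.15
position: [480.6, 404.7, 58.4]
orientation: [3.14, -0.004, 1.741]
wrist_force: [0.0, 0.9, -0.0]
gripper_width: 60.1
clock: 4.73
position: [492.5, 338.2, 153.8]
orientation: [3.137, -0.004, 1.742]
wrist_force: [0.6, 0.4, -0.4]
gripper_width: 74.6
```

View pics/w4z.png

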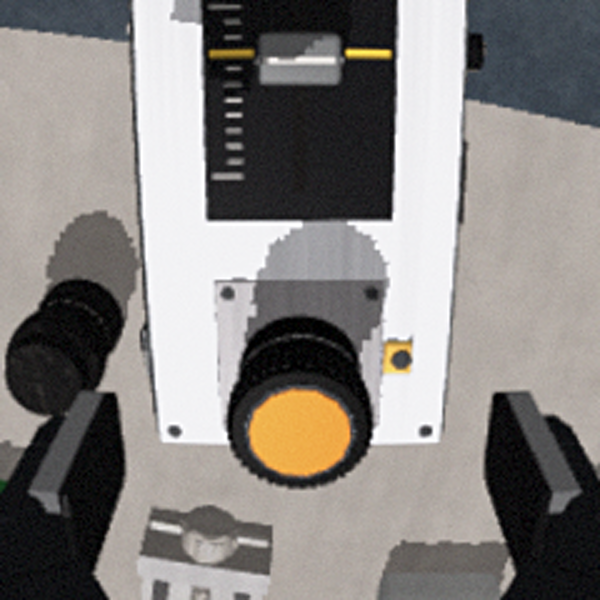

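```bash
python3 - <<'E'
from h import *
import json
M=json.load(open("m4.json"))
f=lambda x,y,z:onz("wrist",(200+(x-.75)/2.5,100+(y-.75)/2.5),z,M)
s=[f(228,293,52),f(372,293,52),f(175,431,50),f(426,431,50)]
v=s[1]-s[0]+s[3]-s[2];yaw=np.arctan2(v[1],v[0]);Rz=R.from_euler("z",yaw).as_matrix()
C=((s[2]+s[3])/2+Rz@[0,82.5,0]+(s[0]+s[1])/2+Rz@[0,25.1,0])/2
print(C,yaw,np.linalg.norm(s[3]-s[2]))
for n,p in dict(line=f(300,61,74),m1=f(233,53,50),m2=f(369,53,50),glass=f(300,432,102),s1=s[0],s3=s[2]).items(): print(n,np.round(p,1),"lamp",np.round(Rz.T@(p-C),1))
print("port",C+Rz@[0,-50,2])
E
```

```text
[489.94985858 350.58646335  51.        ] 0.16827064721992616 94.2021284185046
line [480.7 404.   74. ] lamp [-0.2 54.2 23. ]
m1 [459.6 401.3  50. ] lamp [-21.4  55.1  -1. ]
m2 [502.1 408.6  50. ] lamp [21.7 55.1 -1. ]
glass [498.2 301.5 102. ] lamp [ -0.1 -49.7  51. ]
s1 [469.9 321.4  52. ] lamp [-24.6 -25.4   1. ]
s3 [457.4 261.7  50. ] lamp [-47.  -82.2  -1. ]
port [498.32374224 301.29266991  53.        ]
```

```bash
python3 - <<'E'
from h import *
import json
M=json.load(open("m4.json"));o,_=ray("wrist",(320,200),M);print("cam",o)
z=cv2.imread("pics/w4z.png").astype(float)
yel=(z[...,2]+z[...,1])/2-z[...,0]
for a,b in((212,254),(347,390)):
    p=yel[40:68,a:b].mean(1);p=np.clip(p-0.3*p.max(),0,None);print("mark",40+(p*np.arange(28)).sum()/p.sum())
g=z.mean(2)[40:90,265:295].mean(1);print(np.round(g).astype(int))
g=z.mean(2)[40:90,300:330].mean(1);print(np.round(g).astype(int))
cv2.imwrite("pics/w4c.png",cv2.resize(z[20:110,200:400].astype(np.uint8),None,fx=4,fy=4))
E
```

```text
cam [477.91786704 420.471712   297.02543207]
mark 52.79115367077063
mark 52.92909278867239
[ 77  77  77  78  77  77  76  76  76  76  76  75  72  72  75  79 100 130
 163 191 204 210 206 193 172 152 137 134 138 140 142 143 144 144 144 145
 146 149 149 146 142 130 118 101  76  56  36  29  27  25]
[ 95 101 105 107 109 108 110 112 114 118 121 123 118 118 128 143 172 203
 230 246 244 232 218 198 170 147 129 127 132 133 135 136 137 138 138 138
 138 140 142 141 139 130 121 105  79  56  35  26  24  22]
```

View pics/w4c.png

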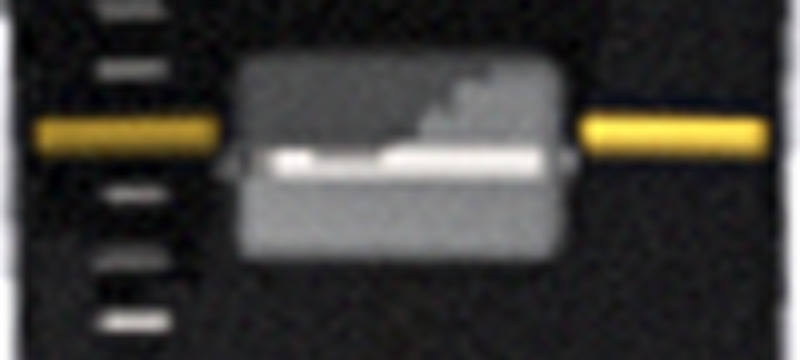

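```bash
python3 plan.py 498 301.1 125 1.742 3; python3 -m handwheel '[[-0.012,0,0.005,0,0,0],[-0.015,0,0.01,0,0,0],[-0.01,0,0.01,0,0,0],[0,0,0,0,0,0],[0,0,0,0,0,0]]' 0.075; python3 plan.py 498 301.1 75 1.742 5
```

```text
t 4.7833 [492.5 338.2 153.6] [ 3.137 -0.004  1.742]
[[-0.0125, -0.0003, 0.0095, 0.002, -0.001, -0.0], [-0.0125, -0.0003, 0.0095, 0.002, -0.001, -0.0], [-0.0125, -0.0003, 0.0095, 0.002, -0.001, -0.0]]
clock: 5.2
position: [498.6, 301.5, 126.1]
orientation: [3.138, -0.004, 1.744]
wrist_force: [0.4, 0.7, -0.0]
gripper_width: 75.4
t 5.2 [498.6 301.5 126.1] [ 3.138 -0.004  1.744]
[[-0.0001, -0.0002, 0.0102, 0.001, -0.001, 0.0], [-0.0001, -0.0002, 0.0102, 0.001, -0.001, 0.0], [-0.0001, -0.0002, 0.0102, 0.001, -0.001, 0.0], [-0.0001, -0.0001, 0.0102, 0.001, -0.001, 0.0], [-0.0001, -0.0001, 0.0102, 0.001, -0.001, 0.0]]
```

```bash
python3 -m handwheel '[[0,-0.0003,0.01,0.001,-0.001,0],[0,0,0.012,0.001,-0.001,0],[0,0,0.013,0.001,-0.001,0],[0,0,0.012,0,0,0],[0,0,0.004,0,0,0],[0,0,0,0,0,0]]'; python3 plan.py 498 301.1 75 1.742 2
python3 - <<'E'
from h import *
import json
M=ctrl.camera_model("wrist");im=ctrl.snapshot("wrist");json.dump({k:np.array(v).tolist() for k,v in M.items()},open("m5.json","w"))
cv2.imwrite("pics/w5z.png",cv2.resize(im[150:390,180:460],None,fx=2.5,fy=2.5,interpolation=cv2.INTER_CUBIC))
s=ctrl.snapshot("scene");cv2.imwrite("pics/s5z.png",cv2.resize(s[130:270,280:440],None,fx=4,fy=4))
E
```

```text
clock: 5.7
position: [497.9, 304.8, 70.1]
orientation: [3.14, -0.001, 1.747]
wrist_force: [-0.2, -0.6, -0.2]
gripper_width: 75.0
t 5.7 [497.9 304.8  70.1] [ 3.140e+00 -1.000e-03  1.747e+00]
[[-0.0018, -0.0003, -0.0024, 0.001, -0.001, 0.003], [-0.0018, -0.0003, -0.0024, 0.001, -0.001, 0.003]]
```

View pics/w5z.png

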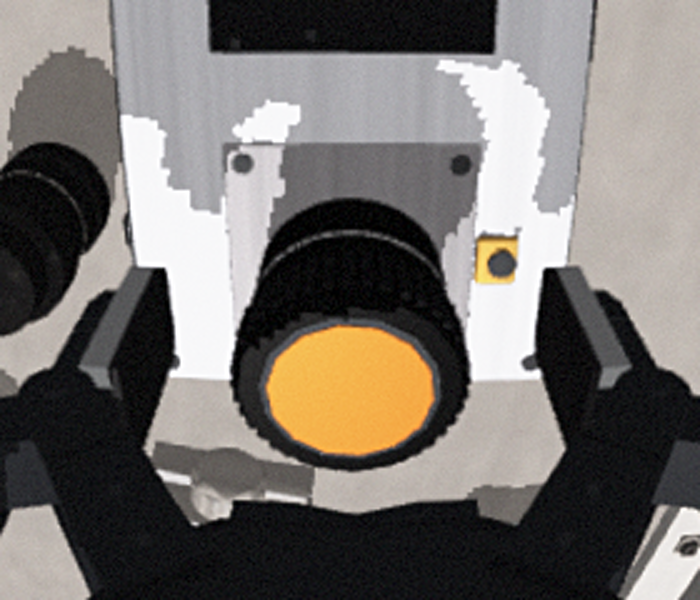

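View pics/s5z.png

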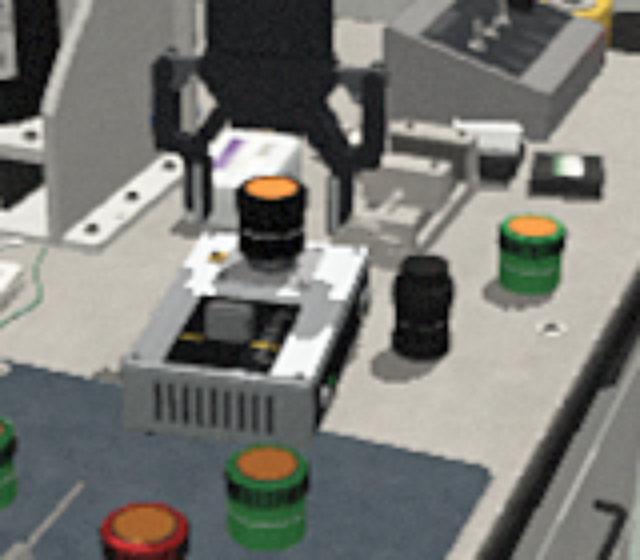

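```bash
python3 - <<'E'
from h import *
import json
M=json.load(open("m5.json"))
f=lambda x,y,z:onz("wrist",(180+(x-.75)/2.5,150+(y-.75)/2.5),z,M)
a,b=f(243,163,52),f(460,165,52);v=b-a;yaw=np.arctan2(v[1],v[0]);Rz=R.from_euler("z",yaw).as_matrix()
print("glass",f(350,389,102),"port by screws",(a+b)/2-Rz@[0,24.7,0],yaw,np.linalg.norm(v))
E
python3 plan.py 498 301.3 75 1.742 2
```

```text
glass [497.91599013 301.92382894 102.        ] port by screws [498.04983664 301.02121954  52.        ] 0.16553229008896664 48.79073241957462
t 5.8 [498.2 304.8  71.2] [ 3.139e+00 -2.000e-03  1.747e+00]
[[-0.0017, -0.0004, -0.0019, 0.001, -0.001, 0.002], [-0.0017, -0.0004, -0.0019, 0.001, -0.001, 0.002]]
```

```bash
python3 -m handwheel '[[-0.002,-0.0003,-0.002,0.001,-0.001,0.003],[-0.001,0,-0.001,0,0,0],[0,0,0,0,0,0]]'; python3 -m handwheel '[[0,0,0,0,0,0],[0,0,0,0,0,0],[0,0,0,0,0,0],[0,0,0,0,0,0],[0,0,0,0,0,0],[0,0,0,0,0,0]]' 0.03; python3 plan.py 498 301.3 75 1.742 2
```

```text
clock: 6.05
position: [499.2, 302.2, 75.8]
orientation: [3.138, -0.001, 1.744]
wrist_force: [-0.1, -0.7, 0.3]
gripper_width: 75.2
clock: 6.55
position: [499.7, 302.2, 77.5]
orientation: [3.136, -0.002, 1.744]
wrist_force: [-0.4, -0.6, 0.9]
gripper_width: 42.4
t 6.55 [499.7 302.2  77.5] [ 3.136e+00 -2.000e-03  1.744e+00]
[[-0.0003, -0.0009, 0.0013, 0.003, -0.001, 0.001], [-0.0003, -0.0009, 0.0013, 0.003, -0.001, 0.001]]
```

```bash
python3 -m handwheel '[[0,0,0.001,0.002,-0.001,0.05],[0,0,0.001,0.001,0,0.05],[0,0,0.001,0,0,0.05],[0,0,0.001,0,0,0.05]]'
```

```text
clock: 6.88
position: [499.6, 302.0, 75.3]
orientation: [3.139, -0.001, 1.538]
wrist_force: [-1.9, -1.4, 1.6]
gripper_width: 42.3
```

```bash
for i in 1; do python3 -m handwheel '[[0,0,0.001,0,0,0.05],[0,0,0.001,0,0,0.05],[0,0,0.001,0,0,0.05]]'; done
```

```text
clock: 7.13
position: [499.5, 302.2, 72.3]
orientation: [3.139, -0.002, 1.381]
wrist_force: [0.1, 0.9, 4.8]
gripper_width: 42.1
```

```bash
python3 -m handwheel '[[0,0,0.001,0,0,0.04],[0,0,0.001,0,0,0.04]]'
```

```text
clock: 7.3
position: [499.8, 302.2, 70.6]
orientation: [3.139, -0.002, 1.296]
wrist_force: [-2.5, -4.2, 10.6]
gripper_width: 42.1
```

```bash
python3 - <<'E'
from h import *
s=ctrl.snapshot("scene");cv2.imwrite("pics/s6z.png",cv2.resize(s[130:230,290:410],None,fx=6,fy=6,interpolation=cv2.INTER_CUBIC))
im=ctrl.snapshot("wrist")
cv2.imwrite("pics/w6z.png",cv2.resize(im[150:390,180:460],None,fx=2.5,fy=2.5,interpolation=cv2.INTER_CUBIC))
s=ctrl.sense();print(s["position"],s["wrist_force"],s["wrist_torque"],s["qpos"])
E
```

```text
[499.77045792 302.1348889   70.56292229] [-0.9687035  -3.01307881  4.71365475] [-0.47266077  0.10232212  0.04779805] [ 4.41806807e-01  6.32864327e-01  1.61162982e+00 -6.29512475e-04
  8.93742133e-01  7.16962300e-01]
```

View pics/s6z.png

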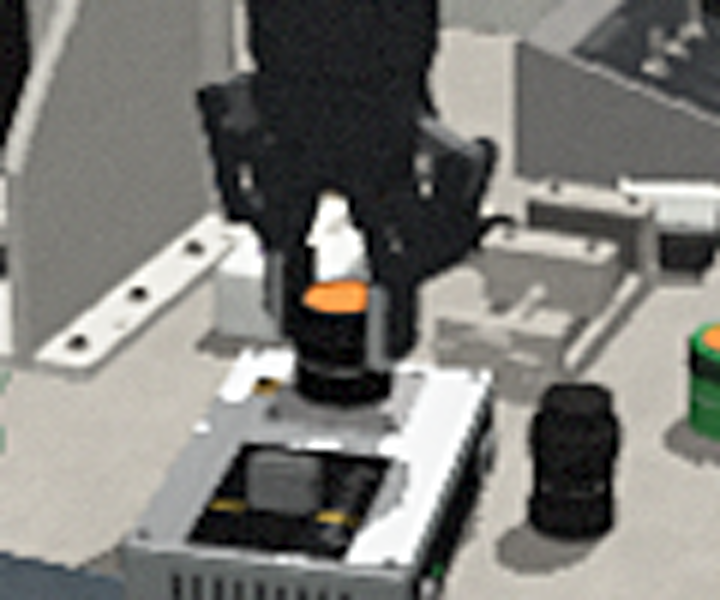

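View pics/w6z.png

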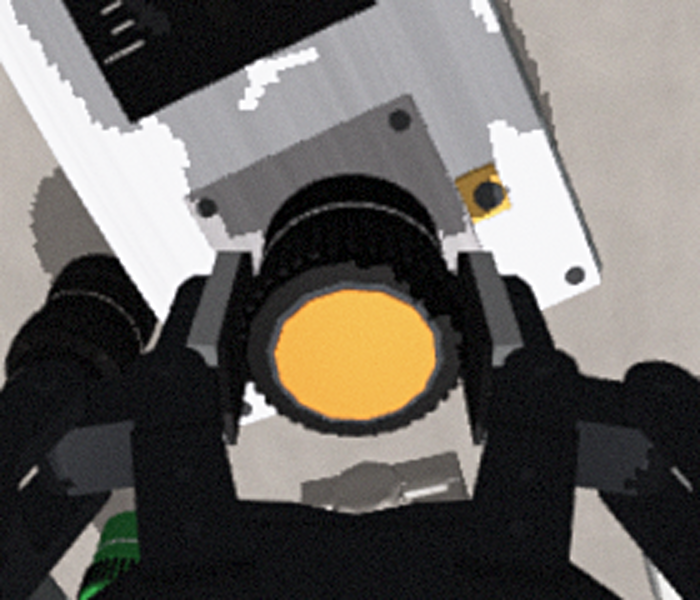

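```bash
python3 - <<'E'
from h import *
for z in (102,97,92):print(z,proj("scene",[498,301.5,z]))
z0=cv2.imread("pics/scene0.png");
s=cv2.imread("pics/s6z.png")
def cen(im,x0,y0,x1,y1):
    h=cv2.cvtColor(im,cv2.COLOR_BGR2HSV);m=((h[...,0]>8)&(h[...,0]<22)&(h[...,1]>150)&(h[...,2]>120)).astype(float)
    ys,xs=np.nonzero(m[y0:y1,x0:x1]);return xs.mean()+x0,ys.mean()+y0,ys.min()+y0,ys.max()+y0,len(xs)
print(cen(z0,330,165,365,190))
r=cen(s,260,240,400,340);print((r[0]-2.5)/6+290,(r[1]-2.5)/6+130,(r[2]-2.5)/6+130,(r[3]-2.5)/6+130)
E
```

```text
102 (np.float64(347.0443209568928), np.float64(176.27882781943399))
97 (np.float64(347.0397278592744), np.float64(178.17431772778704))
92 (np.float64(347.0351535391152), np.float64(180.06205851184112))
(np.float64(347.25), np.float64(176.28571428571428), np.int64(174), np.int64(179), 56)
345.82722832722834 179.01210826210826 176.58333333333334 181.58333333333334
```

```bash
python3 -m handwheel '[[-0.0003,-0.0003,0.0015,0.002,-0.001,0],[0,0,0.002,0,0,0],[0,0,0.002,0,0,0]]';python3 -m handwheel '[[0,0,0.002,0,0,0],[0,0,0.002,0,0,0]]'
```

```text
clock: 7.65
position: [499.9, 302.2, 67.5]
orientation: [3.139, -0.002, 1.296]
wrist_force: [-18.3, -6.7, 64.0]
gripper_width: 41.8
clock: 7.82
position: [499.8, 302.3, 67.6]
orientation: [3.137, -0.003, 1.297]
wrist_force: [-11.8, -7.1, 40.9]
gripper_width: 42.0
```

```bash
python3 -m handwheel '[[-0.0003,-0.0006,0.001,0.002,-0.001,0],[0,-0.0003,0.001,0.001,0,0],[0,-0.0002,0.001,0,0,0]]';python3 - <<'E'
from h import *
a=ctrl.sense()["wrist_force"]
s=ctrl.snapshot("scene");cv2.imwrite("pics/s7.png",s);cv2.imwrite("pics/s7z.png",cv2.resize(s[130:230,290:410],None,fx=6,fy=6,interpolation=cv2.INTER_CUBIC))
im=ctrl.snapshot("wrist");cv2.imwrite("pics/w7.png",im)
cv2.imwrite("pics/w7z.png",cv2.resize(im[100:340,180:460],None,fx=2.5,fy=2.5,interpolation=cv2.INTER_CUBIC))
for i in range(3): ctrl.snapshot("top")
s=ctrl.sense();print(a,s["clock"],s["position"],s["wrist_force"])
E
```

```text
clock: 8.07
position: [499.8, 302.2, 67.9]
orientation: [3.137, -0.004, 1.297]
wrist_force: [-5.5, -3.6, 19.8]
gripper_width: 42.6
[-5.51948938 -3.57683044 19.84875957] 8.3167 [499.75486209 302.20763835  67.90596474] [-4.69945841 -3.32724622 19.02037204]
```

View pics/s7z.png

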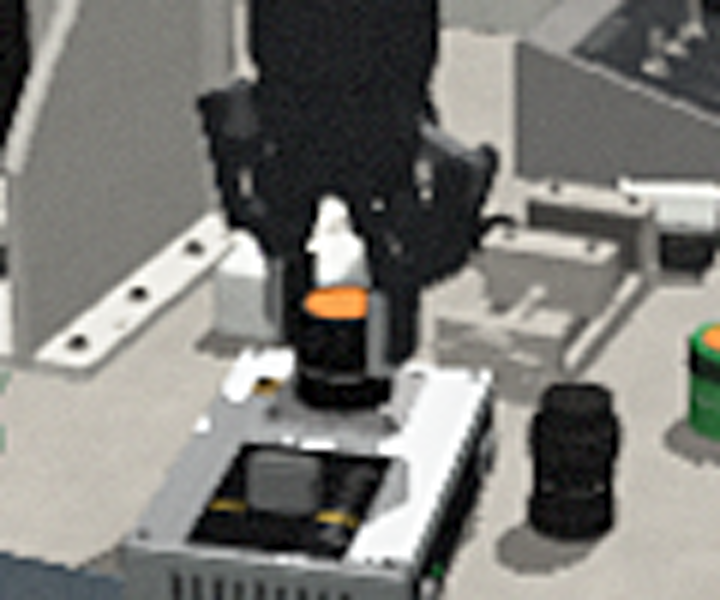

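View pics/w7z.png

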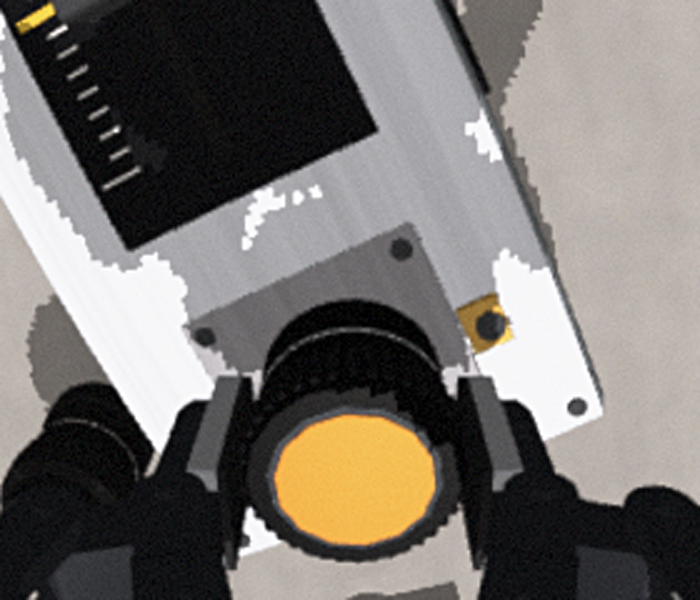

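View pics/s7.png

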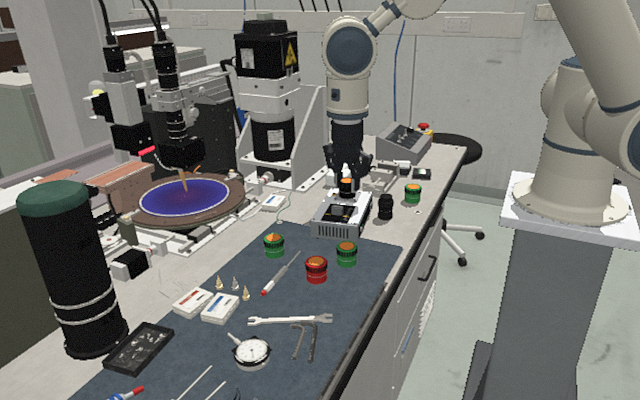

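```bash
python3 - <<'E'
from h import *
def cen(im,x0,y0,x1,y1):
    h=cv2.cvtColor(im,cv2.COLOR_BGR2HSV);m=((h[...,0]>8)&(h[...,0]<22)&(h[...,1]>150)&(h[...,2]>120))
    ys,xs=np.nonzero(m[y0:y1,x0:x1]);return xs.mean()+x0,ys.mean()+y0,ys.min()+y0,ys.max()+y0,len(xs)
for n in("s6z","s7z"):
    r=cen(cv2.imread(f"pics/{n}.png"),260,240,400,340);print((r[0]-2.5)/6+290,(r[1]-2.5)/6+130)
# wrist: glass apparent size & position
M=ctrl.camera_model("wrist")
im=cv2.imread("pics/w7.png");h=cv2.cvtColor(im,cv2.COLOR_BGR2HSV);m=((h[...,0]>8)&(h[...,0]<25)&(h[...,1]>140)&(h[...,2]>150)).astype(np.uint8)
n,l,st,ce=cv2.connectedComponentsWithStats(m);i=1+st[1:,4].argmax();px=ce[i]
for z in(92,97,102):print(z,onz("wrist",px,z,M))
E
```

```text
345.82722832722834 179.01210826210826
345.8418491484185 180.00101378751015
92 [499.58487206 301.76034567  92.        ]
97 [500.51319252 305.16844842  97.        ]
102 [501.44151298 308.57655118 102.        ]
```

```bash
python3 -c "
from workcell import ctrl
print(ctrl.close_job()); s=ctrl.sense(); print(s['clock'],s['position'],s['wrist_force'],s['gripper_width'])"
```

```text
the job is handed in; nothing more can be done
None
the job is handed in; nothing more can be done
```

I set the dimmer on its standby mark, turned the cell until its keyways dropped over the pins, and pushed it home. I handed in at about 8.3 s, with the gripper still holding the cell pushed down.

- **Dimmer:** I gripped the cap, slid it about 19.4 mm towards the dark end and released it. The closest wrist view puts its white line about 0.6 mm short of the yellow line's centre, on the full-brightness side. An earlier, more slanted view gave 0.25 mm. I left it there because the yellow line is about 3 mm wide. The later pictures show no sign that it moved.
- **Cell:** I turned it about 0.45 rad clockwise while pressing lightly, and it dropped over the pins onto the spring. It then went down to a hard stop, where the wrist force briefly read 64 N.
- **Last checks:** The scene camera shows the glass 9.8 mm lower than at the start, where 10 mm was expected. The wrist camera's view of the glass is consistent with that height. The steady push is about 19 N, above the 11 N spring, with about 6 N of sideways force left.
- **Things around the lamp:** They look unmoved in the last scene picture, but I did not measure them again.
- **Disagreement:** The top camera and my first wrist view, taken while the arm was still settling, differed by up to 3.5 mm in y for the port. I used the settled wrist views, which agreed with each other to within 1 mm.

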